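# Load the picked row in reverse order

### The job

Move the four packed parts (three cartons and a round tub) one by one from the grey cradles of the plywood picking rack into the empty blue loading rack, so that the row ends up in reverse order: the part that started at the far left must stand in the far right bay, and so on across, seen from the robot. Set each one upright on the rack's plate in the middle of its bay, let go of them all, never tip one over, and do not shift the rule, the tape roll or the bearing lying about.

Things in the scene. Friction and masses are not known exactly. Their poses are not given: they have to be found in the camera images.
- cube_mid (a point): The cube-shaped white carton with a blue strip, 54 x 54 x 54 mm. The point is its centre, 27 mm above its underside; z up. Loose, under 0.35 kg. It starts in one of the four cradles of the picking rack, its x within 0.1 rad of the rack's x.
- tall_mid (a point): The tall slim white carton with a blue strip, 38 x 38 mm and 72 mm high. The point is its centre, 36 mm above its underside; z up. Loose, under 0.35 kg. It starts in one of the four cradles of the picking rack, its x within 0.1 rad of the rack's x.
- brick_mid (a point): The low oblong white carton with a blue strip, 60 mm (its x) x 40 mm (its y) and 44 mm high. The point is its centre, 22 mm above its underside; z up. Loose, under 0.35 kg. It starts in one of the four cradles of the picking rack, its x within 0.1 rad of the rack's x.
- drum_mid (a point): The round white cardboard tub with a blue strip and a steel lid, diameter 48 mm, 58 mm high, standing upright. The point is its centre, 29 mm above its underside; z up. Loose, under 0.35 kg. It starts in one of the four cradles of the picking rack, its x within 0.1 rad of the rack's x.
- cradle_cube: The fixed grey cradle in which the cube-shaped carton starts (all four cradles look alike: a 88 mm (x) x 71 mm (y) tray, floor 4 mm thick, a 3 mm cheek along each y side rising 12 mm above the floor, open towards +x and -x). Origin at the centre of its underside; the floor it stands on is 4 mm above the origin. Tells the starting order; it stays where it is.
- cradle_tall: The fixed grey cradle in which the tall slim carton starts (all four cradles look alike: a 88 mm (x) x 71 mm (y) tray, floor 4 mm thick, a 3 mm cheek along each y side rising 12 mm above the floor, open towards +x and -x). Origin at the centre of its underside; the floor it stands on is 4 mm above the origin. Tells the starting order; it stays where it is.
- cradle_brick: The fixed grey cradle in which the low oblong carton starts (all four cradles look alike: a 88 mm (x) x 71 mm (y) tray, floor 4 mm thick, a 3 mm cheek along each y side rising 12 mm above the floor, open towards +x and -x). Origin at the centre of its underside; the floor it stands on is 4 mm above the origin. Tells the starting order; it stays where it is.
- cradle_drum: The fixed grey cradle in which the round tub starts (all four cradles look alike: a 88 mm (x) x 71 mm (y) tray, floor 4 mm thick, a 3 mm cheek along each y side rising 12 mm above the floor, open towards +x and -x). Origin at the centre of its underside; the floor it stands on is 4 mm above the origin. Tells the starting order; it stays where it is.
- pick_rack: The picking rack, fixed: plywood board 94 (x) x 312 (y) x 6 mm with a 30 mm high board at each y end, carrying the four cradles in a row at x = 0, y = +112.5, +37.5, -37.5, -112.5 mm. Origin: centre of its underside, on the bench. y points to the robot's left (within 0.12 rad). It may be the nearer or the farther of the two racks.
- load_rack: The blue loading rack, fixed, empty: plate 94 (x) x 312 (y) x 6 mm with five ribs along x, 4 mm thick and 16 mm high above the plate, parting it into four bays 71 mm wide, open to +x and -x, centred at x = 0, y = +112.5, +37.5, -37.5, -112.5 mm. Parts stand on the plate, 6 mm above the origin (centre of underside). y points to the robot's left (within 0.12 rad).
- rule: Bystander: wooden folding rule, 20 x 150 x 14 mm, lying flat along y between the racks; origin at the centre of its underside.
- tape: Bystander: roll of tape, 90 mm across, 48 mm high, standing beyond the +y end of the picking rack; origin at the centre of its underside.
- bearing: Bystander: steel bearing ring, 62 mm across, 18 mm high, beyond the -y end of the loading rack; origin at the centre of its underside.

How it is judged:
By the outcome, as a careful person would: the job done as asked, in the order asked, and still so for the second after the job is handed in, with the robot touching nothing.
It also fails if it takes over 99 s, if anything falls off the work surface, if the arm or the gripper's body presses on something with over 40 N, if the wrist force passes 120 N, or if a joint passes its speed limit or range.

### The arm

A 7-joint arm with a two-finger parallel gripper is mounted at the origin on the work surface. World frame = base frame: x ahead of the robot, y to its left, z up, the work surface at z = 0. Lengths are in m, angles in rad, forces in N, time in s.
With the tool pointing down it reaches from about 0.35 to 0.775 m from the base axis. Payload 3.1 kg.
Tool frame: the origin (TCP) lies midway between the tips of the shut fingers; the grasp point (between the pads) lies robot.grasp_offset behind it (robot.grasp_offset is the distance from the TCP to the grasp point, in m); y points along the fingers, x is the direction in which the jaws open and shut, and the axes are right-handed (so a half turn about y gives the same grasp; the last joint's range is limited). The gripper opens to 85 mm and grips with 20 to 120 N. Pads are 22 mm wide; open, the fingers measure 114 mm over their backs; the gripper's body (76 mm by 85 mm) begins 54 mm behind the grasp point. The pads swing forward as they close: fully open they stand 13 mm farther back than shut.
Start: joints at [-1.184, 0.311, 0.014, 1.512, -0.004, 1.319, -0.027], TCP at [0.229, 0.5, 0.192] pointing down, gripper open.
Joint ranges: [-2.7, 2.7], [-0.3, 1.91], [-1.27, 1.3], [0.12, 2.57], [-1.44, 4.58], [0.2, 2.03], [-3.05, 3.05]. Speed limits (rad/s): [2.79, 2.79, 3.14, 3.14, 3.14, 3.14, 3.14].

### API

Orientations are given as a unit quaternion [w, x, y, z].
In Python, from rig import robot gives the robot as it stands.
- The arm moves only by the tool play_rows, never from a script. Its argument "increments" is one flat list of numbers, 6 for each row, row after row: the shift along the world's x, y, z in mm, then the turn, a rotation vector about the world's x, y, z in rad. In form: [dx, dy, dz, wx, wy, wz, dx, dy, dz, wx, wy, wz, ...]. A call has 1 to 10 rows; each row shifts and turns the pose as measured when the row begins; what a row does not reach is not made up. A row lasts 1/8 s, in which the tool goes at most 62.5 mm and 10.7 degrees, less where a joint would pass 70% of its speed; a pose out of reach is approached as far as the arm can. A call is refused whole if a number of a shift passes 62.5 or a number of a turn 0.188, either way. A call with a gripper value outside its range is refused whole. "jaw" is the opening, from 0 (shut) to 1 (fully open), set as the call begins (left out, the last holds). The fingers move at their own pace and stop on an object; "grip_force" is the grip in N (left out, the last holds). Time passes only in rows, so rows that do not move let the fingers close. It gives the time, the measured TCP pose, the force and the opening at its end, in the units of the state.
- robot.observe(): the state, without advancing time (a new reading comes with each control period).
- robot.read_camera(name): name is "scene" or "top" or "wrist"; returns the picture (384x512x3 uint8, blue, green, red); there is no depth.
- robot.get_calibration(name): a dict with "fov_y" (degrees; the focal length in pixels is half the picture's height over the tangent of half this angle, whatever the lens; pixels are square), "cx", "cy" (the principal point, pixels), "world_to_cam" (4x4, takes a point from world to camera coordinates). Camera axes: x right, y up, looking along -z (the intrinsics and any distortion apply to the point x, -y, -z); pixel columns grow to the right and rows downward; lengths in m; the calibration is good to about 2 mm. A picture is of the moment at which its call begins: read the wrist's pose just before it. get_calibration takes no time and is no camera call; for the wrist camera it gives the pose at the moment of the call.
- robot.hand_in(): hands the job in, once; it reports no verdict.
Trained networks look in the newest picture that a camera, given by its name, has taken for a name from the list of things; names that differ only in an ending like _2 or _b are one class to them, and where a whole thing is asked for, a point or a joint stands for the part that bears it (a point fixed in the world has none). Each returns a list of dicts, best first, with "conf" (0 to 1); they miss things now and then, are a little off and sometimes report something else, mostly with a low value. They report only what shows in the picture. A call takes as long as a camera call.
- robot.spot_in(camera, target): "xyz" ([x, y, z] in m, in world coordinates, good to about 4 mm: the middle of the surface that is visible of it).
- robot.outline_of(camera, target): "region" (384x512 bool, what is visible of it).
The state is a dict: "clock": time; "joint_positions": joint angles; "joint_velocities": joint speeds; "joint_torque": joint torques, N m; "eef_pos": TCP position; "orientation": TCP orientation; "wrist_force": force on the tool from outside, world axes, zero at the start; "torque": the same for the moment, N m; "width": finger opening in m.
Only numpy, scipy, OpenCV 4.12 (cv2) and the standard library are available. Lean on these libraries where they do the work, as an engineer would, in place of code of your own. Each camera call takes 0.05 s, during which the arm holds its last target. There are 200 camera calls.

## Working session

There is one attempt and no reset: what is moved stays moved. The work goes in short steps, Python scripts to look and compute and a tool call to move; the robot and the scene stay as the last step left them, time stands still between calls to the robot, and variables do not carry over. Pictures are saved under pics/ and viewed, about 12 in all and at most 16, crops included, and the job is handed in when it is done.

Besides the shell and the picture viewer there is one more tool, called after ">>>" as name(argument=value, ...), one argument or row to a line, values as JSON. play_rows: Moves the arm, as the interface text tells. Its arguments: {"type":"object","properties":{"increments":{"type":"array","items":{"type":"number"}},"jaw":{"type":"number"},"grip_force":{"type":"number"}},"required":["increments"]}

```bash
ls; mkdir -p pics; python3 - <<'E'
from rig import robot
import cv2,numpy as np
o=robot.observe();print(o['clock'],o['eef_pos'],o['orientation'],o['width'],robot.grasp_offset)
for c in ['scene','top']:
    im=robot.read_camera(c);cv2.imwrite(f'pics/{c}0.png',im);k=robot.get_calibration(c);print(c,{a:(np.round(b,3).tolist() if a=='world_to_cam' else b) for a,b in k.items()})
    for t in ['cube_mid','tall_mid','brick_mid','drum_mid','cradle_cube','pick_rack','load_rack','rule','tape','bearing']:
        print(t,[(np.round(d['xyz'],3).tolist(),round(d['conf'],2)) for d in robot.spot_in(c,t)][:5])
E
```

```text
pics
0.0 [0.22833264 0.49946111 0.19059642] [-0.59442322  0.59540592  0.38151271 -0.38288496] 0.0851031192207919 0.0187
scene {'fov_y': 49.54757619263631, 'cx': 265.04858452156145, 'cy': 193.90722648333264, 'world_to_cam': [[-0.349, 0.937, 0.014, 0.177], [-0.809, -0.309, 0.5, 0.446], [0.472, 0.163, 0.866, -1.102], [0.0, 0.0, 0.0, 1.0]]}
cube_mid [([0.668, -0.075, 0.065], 0.64)]
tall_mid [([0.666, -0.147, 0.071], 0.82), ([0.446, -0.048, 0.008], 0.66)]
brick_mid [([0.658, -0.007, 0.053], 0.83), ([0.68, -0.151, 0.014], 0.37)]
drum_mid [([0.665, 0.066, 0.067], 0.64)]
cradle_cube [([0.69, -0.063, 0.01], 0.87), ([0.68, 0.068, 0.009], 0.2)]
pick_rack [([0.69, 0.011, 0.004], 0.7)]
load_rack [([0.445, -0.047, 0.011], 0.83), ([0.681, 0.07, 0.012], 0.21)]
rule [([0.556, -0.026, 0.013], 0.83)]
tape [([0.657, 0.164, 0.049], 0.72)]
bearing [([0.464, -0.263, 0.018], 0.78)]
top {'fov_y': 52.7485488111043, 'cx': 262.6397337574337, 'cy': 191.1835702082359, 'world_to_cam': [[0.002, -0.999, -0.035, 0.026], [0.996, -0.001, 0.091, -0.58], [-0.091, -0.035, 0.995, -0.68], [0.0, 0.0, 0.0, 1.0]]}
cube_mid [([0.65, -0.084, 0.061], 0.69)]
tall_mid [([0.653, -0.157, 0.085], 0.57), ([0.632, -0.147, 0.012], 0.21)]
brick_mid [([0.65, -0.01, 0.058], 0.82), ([0.549, -0.027, 0.011], 0.64)]
drum_mid [([0.653, 0.062, 0.068], 0.64)]
cradle_cube [([0.629, -0.086, 0.011], 0.82)]
pick_rack [([0.648, -0.049, 0.002], 0.63)]
load_rack [([0.442, -0.053, 0.008], 0.73)]
rule [([0.55, -0.03, 0.011], 0.79), ([0.649, -0.009, 0.054], 0.49)]
tape [([0.55, -0.031, 0.012], 0.52), ([0.646, -0.047, 0.005], 0.39)]
bearing [([0.457, -0.264, 0.018], 0.61)]
```

View pics/scene0.png

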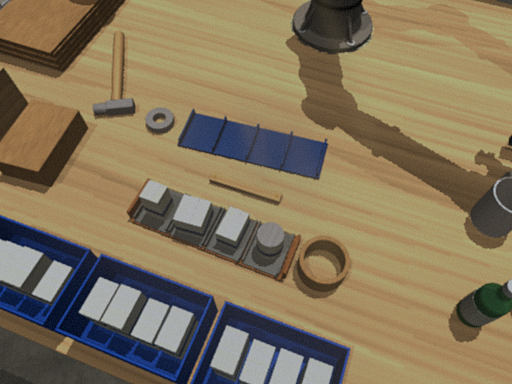

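View pics/top0.png

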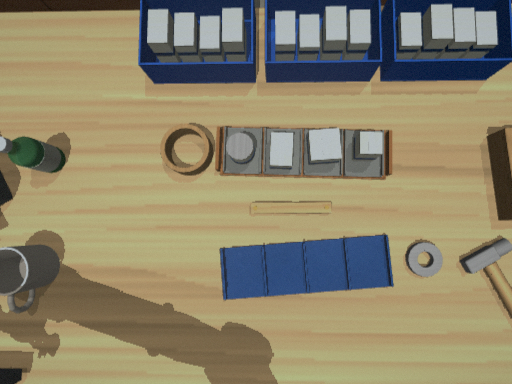

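The scene view shows the picking rack at the far side. From the robot's left to right it holds drum (top view px 240,147), brick (282,150), cube (324,145) and tall (370,145). The empty loading rack is nearer (305,265), with the rule between the racks (290,207), the tape at (187,150) and the bearing at (424,260). The target order from left to right is therefore tall, cube, brick, drum.

I'll fit poses by silhouette over both cameras.

```bash
cat > h.py <<'E'
from rig import robot
import cv2,numpy as np
from scipy.optimize import minimize
from scipy.spatial.transform import Rotation as R
def box(x,y,z,cx=0,cy=0,z0=0):
    return np.array([[cx+a*x/2,cy+b*y/2,z0+c*z] for a in(-1,1) for b in(-1,1) for c in(0,1)])
t=np.linspace(0,2*np.pi,48,False)
cyl=lambda d,h:np.array([[d/2*np.cos(a),d/2*np.sin(a),z] for a in t for z in(0,h)])
M={'cube_mid':[box(.054,.054,.054)],'tall_mid':[box(.038,.038,.072)],'brick_mid':[box(.06,.04,.044)],'drum_mid':[cyl(.048,.058)],
 'load_rack':[box(.094,.312,.006)]+[box(.094,.004,.022,0,y) for y in(-.154,-.075,0,.075,.154)]}
def proj(k,P):
    f=192/np.tan(np.radians(k['fov_y'])/2);c=np.c_[P,np.ones(len(P))]@np.array(k['world_to_cam'])[:3].T
    return np.c_[k['cx']+f*c[:,0]/-c[:,2],k['cy']+f*c[:,1]/c[:,2]]
def sil(k,name,p,z0):
    m=np.zeros((768,1024),np.uint8);c,s=np.cos(p[2]),np.sin(p[2])
    for b in M[name]:
        P=np.c_[b[:,0]*c-b[:,1]*s+p[0],b[:,0]*s+b[:,1]*c+p[1],b[:,2]+z0]
        h=cv2.convexHull((proj(k,P)*2).astype(np.float32))
        cv2.fillConvexPoly(m,np.round(h*16).astype(np.int32),1,shift=4)
    return m>0
def fit(name,regs,p0,z0,w=None):
    regs=[(k,np.kron(r,np.ones((2,2),bool))) for k,r in regs]
    def cost(p):
        return -sum((lambda s:(s&r).sum()/max(1,(s|r).sum()))(sil(k,name,p,z0)) for k,r in regs)/len(regs)
    best=None
    for yw in(-.1,.02,.12) if name!='drum_mid' else (0,):
        sx=np.array([p0+[yw]]*4)+np.vstack([np.zeros(3),np.diag([.012,.012,.08])])
        o=minimize(cost,sx[0],method='Nelder-Mead',options=dict(initial_simplex=sx,xatol=2e-4,fatol=1e-4))
        if best is None or o.fun<best.fun:best=o
    return best.x,-best.fun
E
cat > m1.py <<'E'
from h import *
o=robot.observe();r=R.from_quat(np.roll(o['orientation'],-1)).as_matrix();print(np.round(r,3).tolist())
g={'cube_mid':[.65,-.08],'tall_mid':[.653,-.153],'brick_mid':[.65,-.008],'drum_mid':[.653,.064],'load_rack':[.443,-.05]}
for n,p0 in g.items():
    rs={}
    for c in('top','scene'):
        for d in robot.outline_of(c,n):
            # keep the candidate that overlaps the expected place
            k=robot.get_calibration(c)
            s=sil(k,n,p0+[0],.01)[::2,::2]
            if (s&d['region']).sum()>.4*s.sum(): rs[c]=(k,d['region']);break
    z=0 if n=='load_rack' else .01
    for c in list(rs)+['both']:
        p,f=fit(n,list(rs.values()) if c=='both' else [rs[c]],p0,z);print(n,c,np.round(p,4),round(f,3))
E
python3 m1.py
```

```text
[[0.416, 0.0, -0.909], [0.909, 0.0, 0.416], [0.0, -1.0, -0.0]]
cube_mid top [ 0.6579 -0.0836  0.0725] 0.94
cube_mid scene [ 0.6584 -0.084   0.0359] 0.936
cube_mid both [ 0.6583 -0.0836  0.0666] 0.938
tall_mid top [ 0.6561 -0.1594 -0.0041] 0.942
tall_mid scene [ 0.6554 -0.1588 -0.1173] 0.943
tall_mid both [ 0.6557 -0.1586 -0.0492] 0.938
brick_mid top [ 0.6527 -0.0073 -0.014 ] 0.923
brick_mid both [ 0.6527 -0.0073 -0.014 ] 0.923
drum_mid top [0.6551 0.0647 0.0584] 0.93
drum_mid scene [0.6529 0.0649 0.0522] 0.916
drum_mid both [0.6551 0.0648 0.0427] 0.918
load_rack top [ 0.4407 -0.0486  0.0868] 0.956
load_rack scene [ 0.4395 -0.0509  0.0859] 0.96
load_rack both [ 0.4406 -0.0505  0.0884] 0.955
```

>>> play_rows(
  increments=[20,-50,0,0,0,-0.117,30,-50,0,0,0,-0.117,30,-50,0,0,0,-0.117,30,-50,0,0,0,-0.117,30,-50,0,0,0,-0.117,30,-50,0,0,0,-0.117,30,-50,0,0,0,-0.117,30,-50,0,0,0,-0.117,30,-50,0,0,0,-0.117,30,-50,0,0,0,-0.117],
  jaw=1,
  grip_force=30,
)

```text
clock: 2.85
eef_pos: [0.5226, -0.009, 0.1938]
orientation: [0.709, -0.705, 0.014, -0.022]
wrist_force: [1.0, 1.0, -0.6]
width: 0.0854
```

>>> play_rows(
  increments=[33,-37,0,-0.001,0.003,0.005,33,-37,0,-0.001,0.003,0.005,33,-37,-20,-0.001,0.003,0.005,33,-37,-35,-0.001,0.003,0.005,0,0,0,0,0,0],
)

```text
clock: 3.48
eef_pos: [0.6593, -0.1672, 0.1347]
orientation: [-0.707, 0.707, -0.013, 0.012]
wrist_force: [-0.9, 0.3, -0.7]
width: 0.0852
```

```bash
cat > go.py <<'E'
from h import *
import sys
x,y,z,yaw=map(float,sys.argv[1:5])
o=robot.observe();q=R.from_quat(np.roll(o['orientation'],-1));m=q.as_matrix()
c,s=np.cos(yaw),np.sin(yaw)
T=R.from_matrix(np.array([[c,s,0],[0,0,-1],[-s,c,0]]).T) if 0 else R.from_matrix(np.column_stack([[c,s,0],[0,0,-1],np.cross([c,s,0],[0,0,-1])]))
print('t',o['clock'],'pos',np.round(o['eef_pos'],4),'yaw',round(np.arctan2(m[1,0],m[0,0]),4),'w',round(o['width'],4),'F',np.round(o['wrist_force'],1))
print('mm',np.round((np.array([x,y,z])-o['eef_pos'])*1000,1),'rot',np.round((T*q.inv()).as_rotvec(),4))
E
python3 go.py .656 -.159 .04 -.03
```

```text
t 3.475 pos [ 0.6593 -0.1672  0.1347] yaw -0.0357 w 0.0852 F [-0.9  0.3 -0.7]
mm [ -3.3   8.2 -94.7] rot [ 0.0009 -0.0022  0.0057]
```

>>> play_rows(
  increments=[-3,8,-25,0,0,0.006,0,0,-40,0,0,0,0,0,-25,0,0,0,0,0,-12,0,0,0,0,0,0,0,0,0],
)

```text
clock: 4.1
eef_pos: [0.6589, -0.1544, 0.0355]
orientation: [0.708, -0.706, 0.007, -0.011]
wrist_force: [0.1, -0.2, 0.6]
width: 0.0854
```

>>> play_rows(
  increments=[0,0,0,0,0,0,0,0,0,0,0,0,0,0,0,0,0,0,0,0,0,0,0,0,0,0,0,0,0,0,0,0,0,0,0,0,0,0,0,0,0,0],
  jaw=0,
)

```text
clock: 4.97
eef_pos: [0.6613, -0.1547, 0.0399]
orientation: [0.707, -0.707, 0.004, -0.013]
wrist_force: [-0.1, 0.9, -0.4]
width: 0.0362
```

>>> play_rows(
  increments=[0,0,20,0,0,0,0,0,45,0,0,0,0,0,45,0,0,0,0,0,0,0,0,0],
)

```text
clock: 5.48
eef_pos: [0.6606, -0.1552, 0.1556]
orientation: [-0.707, 0.707, -0.004, 0.013]
wrist_force: [0.6, -1.0, -2.2]
width: 0.0359
```

```bash
cat > look.py <<'E'
from h import *
import sys
# fit a held/placed part: name x y z0 cams
n=sys.argv[1];x,y,z=map(float,sys.argv[2:5])
for c in('top','scene'):
    k=robot.get_calibration(c);e=robot.observe();robot.read_camera(c)
    print(np.round(e['eef_pos'],4),end=' ')
    for d in robot.outline_of(c,n):
        s=sil(k,n,[x,y,0],z)[::2,::2]
        if (s&d['region']).sum()>.3*s.sum():
            p,f=fit(n,[(k,d['region'])],[x,y],z);print(n,c,np.round(p,4),round(f,3));break
E
python3 go.py .430 .062 .14 .087; python3 look.py tall_mid .658 -.159 .118;python3 go.py .430 .062 .14 .087
```

```text
t 5.475 pos [ 0.6606 -0.1552  0.1556] yaw -0.0249 w 0.0359 F [ 0.6 -1.  -2.2]
mm [-230.6  217.2  -15.6] rot [-0.0004  0.0127  0.1119]
[ 0.6606 -0.1552  0.1556] tall_mid top [ 0.6593 -0.1527 -0.6268] 0.59
[ 0.6576 -0.1537  0.1504] tall_mid scene [ 0.653  -0.1584  0.0311] 0.752
t 5.675 pos [ 0.6562 -0.1528  0.1477] yaw -0.0252 w 0.0362 F [-0.4 -0.2 -2.2]
mm [-226.2  214.8   -7.7] rot [-0.0042 -0.0012  0.1122]
```

```bash
python3 - <<'E'
from h import *
for i in range(6):
    e=robot.observe();print(e['clock'],np.round(e['eef_pos'],4),np.round(e['joint_positions'],4),np.round(np.abs(e['joint_velocities']).max(),3));im=robot.read_camera('wrist')
cv2.imwrite('pics/w1.png',im)
E
```

```text
5.675 [ 0.6562 -0.1528  0.1477] [-0.1186  0.6435  0.5814  1.2061 -0.3454  1.3892  0.406 ] 0.013
5.725 [ 0.656  -0.1527  0.1473] [-0.1186  0.6441  0.5813  1.2064 -0.3454  1.3892  0.406 ] 0.006
5.775 [ 0.6561 -0.1527  0.1472] [-0.1186  0.6443  0.5813  1.2062 -0.3454  1.3891  0.406 ] 0.005
5.825 [ 0.6563 -0.1528  0.1474] [-0.1186  0.6442  0.5814  1.2059 -0.3454  1.3891  0.406 ] 0.01
5.875 [ 0.6565 -0.153   0.1477] [-0.1185  0.6441  0.5815  1.2054 -0.3454  1.3891  0.406 ] 0.011
5.925 [ 0.6567 -0.1531  0.148 ] [-0.1185  0.6438  0.5817  1.205  -0.3454  1.3891  0.406 ] 0.007
```

View pics/w1.png

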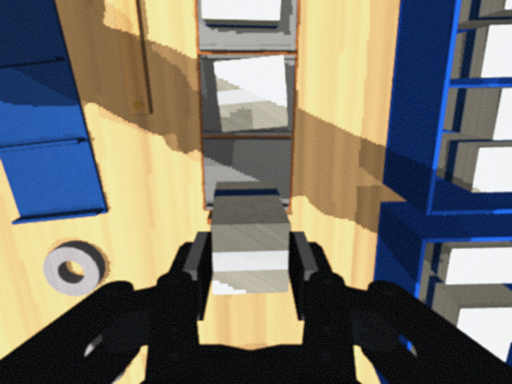

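The wrist view shows the tall carton held upright between the fingers (px 250,245), with the cube and brick still in place. The pose readings are precise; the spread I saw was the arm settling, so I'll wait with camera calls.

>>> play_rows(
  increments=[-20,20,0,0,0,0.01,-38,37,0,0,0,0.02,-38,37,0,0,0,0.02,-38,37,0,0,0,0.02,-38,37,0,0,0,0.02,-35,32,0,0,0,0.015,-20,19,0,0,0,0.01],
)

```text
clock: 6.85
eef_pos: [0.4225, 0.0683, 0.1463]
orientation: [0.707, -0.706, -0.032, 0.032]
wrist_force: [1.0, -0.1, -1.9]
width: 0.0361
```

```bash
cat > set.py <<'E'
from h import *
for i in range(5): robot.read_camera('wrist')
E
python3 set.py; python3 go.py .430 .0663 .042 .087
```

```text
t 7.1 pos [0.4255 0.0655 0.1467] yaw 0.0862 w 0.036 F [ 0.8  0.7 -2.2]
mm [   4.5    0.8 -104.7] rot [0.0007 0.0029 0.0009]
```

>>> play_rows(
  increments=[4,1,-25,0,0,0,0,0,-40,0,0,0,0,0,-18,0,0,0,0,0,-8,0,0,0],
)

```text
clock: 7.6
eef_pos: [0.4364, 0.0609, 0.0551]
orientation: [-0.705, 0.708, 0.031, -0.023]
wrist_force: [0.5, -0.2, -2.6]
width: 0.0358
```

```bash
python3 set.py; python3 go.py .430 .0663 .037 .087;python3 - <<'E'
from h import *
cv2.imwrite('pics/s1.png',cv2.resize(robot.read_camera('scene')[80:220,130:370],None,fx=3,fy=3))
E
```

```text
t 7.85 pos [0.4371 0.0625 0.0569] yaw 0.0775 w 0.0361 F [-0.6  0.2 -2.6]
mm [ -7.1   3.8 -19.9] rot [0.0012 0.0143 0.0095]
```

View pics/s1.png

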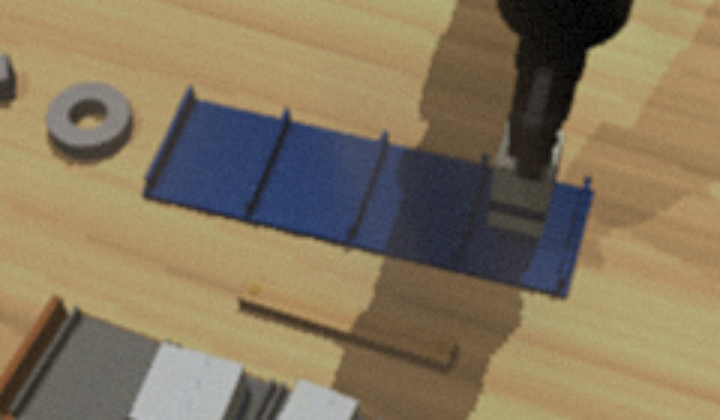

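The tall carton is over the leftmost bay (crop px 525,190), just above the plate. I'll correct its position and lower it gently.

>>> play_rows(
  increments=[-4,2,-4,0,0.007,0.005,-3,2,-4,0,0.007,0.005],
)

```text
clock: 8.15
eef_pos: [0.4309, 0.0673, 0.0499]
orientation: [0.707, -0.706, -0.032, 0.03]
wrist_force: [0.1, 0.1, -2.1]
width: 0.0365
```

```bash
python3 set.py; python3 go.py .430 .0663 .037 .087
```

```text
t 8.4 pos [0.431  0.0669 0.0498] yaw 0.0881 w 0.036 F [-0.1 -0.1 -2. ]
mm [ -1.   -0.6 -12.8] rot [ 0.0002  0.0027 -0.0011]
```

>>> play_rows(
  increments=[0,0,-4,0,0,0,0,0,-4,0,0,0,0,0,-3,0,0,0],
)

```text
clock: 8.78
eef_pos: [0.4314, 0.0669, 0.0383]
orientation: [-0.706, 0.706, 0.032, -0.03]
wrist_force: [-0.3, 0.5, -0.9]
width: 0.0363
```

```bash
python3 set.py; python3 go.py .430 .0663 .036 .087
```

```text
t 9.025 pos [0.4316 0.0669 0.0387] yaw 0.088 w 0.0364 F [-0.   0.5 -1.9]
mm [-1.6 -0.6 -2.7] rot [-0.0001  0.0038 -0.001 ]
```

>>> play_rows(
  increments=[-1,0,-2,0,0.004,0,0,0,-2,0,0,0],
)

```text
clock: 9.28
eef_pos: [0.4308, 0.0674, 0.0356]
orientation: [0.707, -0.706, -0.031, 0.031]
wrist_force: [-5.5, -0.7, 15.9]
width: 0.0359
```

```bash
python3 set.py; python3 go.py .430 .0663 .036 .087
```

```text
t 9.525 pos [0.4309 0.0673 0.0358] yaw 0.0881 w 0.0361 F [-2.6  0.7  7.7]
mm [-0.9 -1.   0.2] rot [-0.0013 -0.     -0.0011]
```

>>> play_rows(
  increments=[0,0,0,0,0,0,0,0,0,0,0,0,0,0,0,0,0,0,0,0,0,0,0,0,0,0,0,0,0,0,0,0,0,0,0,0],
  jaw=1,
)

```text
clock: 10.28
eef_pos: [0.4321, 0.0674, 0.0362]
orientation: [0.707, -0.706, -0.032, 0.03]
wrist_force: [-0.4, 0.0, 0.9]
width: 0.0852
```

>>> play_rows(
  increments=[0,0,20,0,0,0,0,0,45,0,0,0,0,0,40,0,0,0,37,-25,0,0,0,-0.02,37,-25,0,0,0,-0.02,37,-25,0,0,0,-0.02,37,-25,0,0,0,-0.01,37,-25,0,0,0,-0.01,30,-15,0,0,0,0],
)

```text
clock: 11.4
eef_pos: [0.6505, -0.0726, 0.1442]
orientation: [0.709, -0.705, -0.006, 0.005]
wrist_force: [0.2, 1.1, 0.8]
width: 0.0855
```

```bash
python3 set.py; python3 look.py tall_mid .43 .062 .006; for n in "cube_mid .658 -.084" "brick_mid .6527 -.007" "drum_mid .655 .065"; do python3 look.py $n .01; done; python3 go.py .658 -.084 .1 .03
```

```text
[ 0.6488 -0.0701  0.1442] [ 0.6488 -0.0695  0.1449] tall_mid scene [0.4243 0.0629 0.0766] 0.949
[ 0.649  -0.0696  0.1452] [ 0.6492 -0.0699  0.1452] cube_mid scene [ 0.6569 -0.0842  0.0818] 0.968
[ 0.6493 -0.0702  0.1451] [ 0.6494 -0.0705  0.145 ] brick_mid scene [ 0.6512 -0.008  -0.0411] 0.95
[ 0.6494 -0.0706  0.1448] drum_mid top [0.6543 0.0649 0.0728] 0.919
[ 0.6495 -0.0707  0.1448] drum_mid scene [ 0.6549  0.0645 -0.009 ] 0.939
t 12.45 pos [ 0.6495 -0.0707  0.1448] yaw 0.0172 w 0.0849 F [-0.1  0.2  0.1]
mm [  8.5 -13.3 -44.8] rot [-0.0064  0.0018  0.0128]
```

>>> play_rows(
  increments=[4,-7,-10,-0.003,0,0.015,4,-6,-30,-0.003,0,0.015,0,0,-30,0,0,0,0,0,-20,0,0,0,0,0,-8,0,0,0],
)

```text
clock: 13.08
eef_pos: [0.6582, -0.0871, 0.042]
orientation: [-0.706, 0.708, 0.018, -0.016]
wrist_force: [0.5, 0.2, 0.3]
width: 0.0852
```

```bash
python3 set.py; python3 go.py .658 -.084 .028 .05
```

```text
t 13.325 pos [ 0.6604 -0.0871  0.0454] yaw 0.0495 w 0.0854 F [0.4 0.7 0.2]
mm [ -2.4   3.1 -17.4] rot [0.0025 0.0079 0.0005]
```

>>> play_rows(
  increments=[-1,2,-7,0.001,0.004,0,-1,1,-6,0.001,0.004,0,0,0,-4,0,0,0,0,0,0,0,0,0],
)

```text
clock: 13.82
eef_pos: [0.6598, -0.0838, 0.0294]
orientation: [-0.707, 0.707, 0.019, -0.017]
wrist_force: [-0.1, 0.4, 0.6]
width: 0.0858
```

>>> play_rows(
  increments=[0,0,0,0,0,0,0,0,0,0,0,0,0,0,0,0,0,0,0,0,0,0,0,0,0,0,0,0,0,0,0,0,0,0,0,0],
  jaw=0,
)

```text
clock: 14.58
eef_pos: [0.6602, -0.0841, 0.0299]
orientation: [-0.707, 0.707, 0.019, -0.016]
wrist_force: [-0.1, 0.6, 0.5]
width: 0.0
```

```bash
python3 set.py; python3 go.py .4369 -.0126 .14 .087; python3 look.py cube_mid .658 -.084 .01
```

```text
t 14.825 pos [ 0.6601 -0.084   0.0298] yaw 0.0502 w -0.0002 F [0.9 0.4 0.1]
mm [-223.2   71.4  110.2] rot [0.0007 0.004  0.0368]
[ 0.6601 -0.084   0.0298] [ 0.6601 -0.084   0.0299] cube_mid scene [ 0.6586 -0.0823  0.0789] 0.713
```

```bash
python3 - <<'E'
from h import *
a=cv2.resize(robot.read_camera('scene')[120:290,120:360],None,fx=3,fy=3)
cv2.imwrite('pics/s2.png',a);cv2.imwrite('pics/w2.png',robot.read_camera('wrist'))
E
```

```text
(no output)
```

View pics/s2.png

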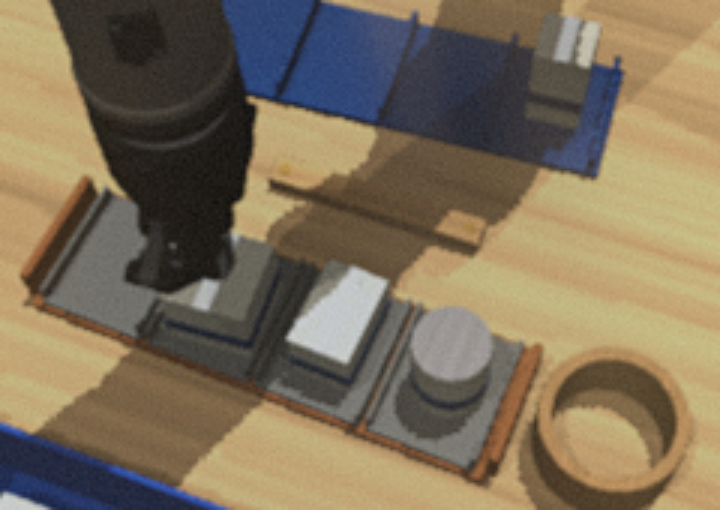

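View pics/w2.png

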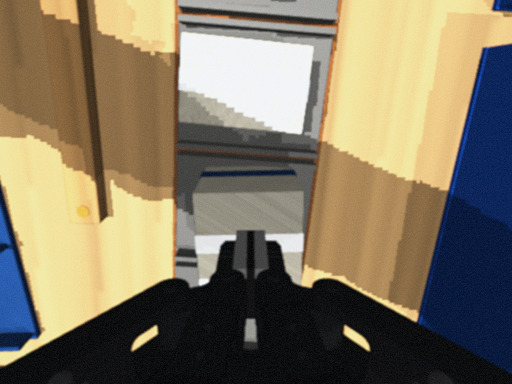

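The scene crop shows the shut fingers near the cube's -y edge (crop px 180,280). The wrist view shows them in front of the cube (250,250), so the cube was missed. I'll check the TCP by projecting it.

```bash
python3 - <<'E'
from h import *
e=robot.observe();p=e['eef_pos'];print(p)
for c in('scene','wrist','top'):
    k=robot.get_calibration(c)
    print(c,np.round(proj(k,np.array([p,p+[0,0,.0187],[.6575,-.084,.064],p+[0,-.04,0],p+[0,0,.04]])),0).tolist())
print(np.round(np.linalg.inv(robot.get_calibration('wrist')['world_to_cam']),3)[:3].tolist())
E
```

```text
[ 0.66013626 -0.08400333  0.02988795]
scene [[194.0, 219.0], [193.0, 214.0], [193.0, 209.0], [175.0, 212.0], [191.0, 209.0]]
wrist [[250.0, 217.0], [250.0, 230.0], [245.0, 243.0], [247.0, 275.0], [250.0, 249.0]]
top [[323.0, 147.0], [324.0, 145.0], [325.0, 145.0], [345.0, 147.0], [326.0, 142.0]]
[[0.999, -0.047, -0.018, 0.656], [0.05, 0.954, 0.296, -0.008], [0.004, -0.296, 0.955, 0.211]]
```

```bash
python3 - <<'E'
from h import *
out=[]
for c,(r0,r1,c0,c1) in(('wrist',(130,330,150,360)),('scene',(150,250,150,255))):
    im=robot.read_camera(c);k=robot.get_calibration(c)
    f=1200//(r1-r0)//2
    im=cv2.resize(im[r0:r1,c0:c1],None,fx=f,fy=f,interpolation=cv2.INTER_CUBIC)
    out.append(cv2.resize(im,(400,380)))
im=np.hstack(out);cv2.imwrite('pics/z1.png',cv2.convertScaleAbs(im,alpha=1.8,beta=20))
E
```

```text
(no output)
```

View pics/z1.png

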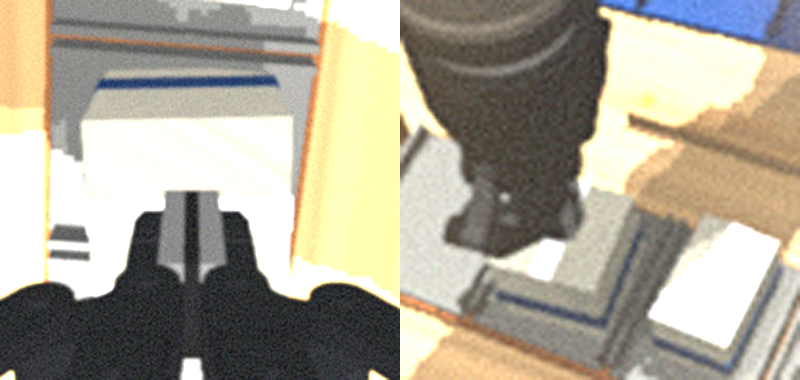

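The shut fingers either end at the cube's top or enter it. Lifting clear and comparing the tip's row in the wrist view will settle which, and show whether the TCP height reading is biased.

>>> play_rows(
  increments=[0,0,20,0,0,0,0,0,40,0,0,0,0,0,20,0,0,0],
)

```text
clock: 15.6
eef_pos: [0.6589, -0.0839, 0.1129]
orientation: [-0.707, 0.707, 0.018, -0.017]
wrist_force: [-0.2, -0.3, 0.4]
width: -0.0002
```

```bash
python3 set.py; python3 - <<'E'
from h import *
out=[]
for c in('wrist','scene'):
    im=robot.read_camera(c);k=robot.get_calibration(c);p=robot.observe()['eef_pos']
    if c=='wrist':im=robot.read_camera(c)
    uv=proj(k,np.array([p+[0,0,d] for d in(0,.0187,.035)]));print(c,p,uv.round(1).tolist())
    r0,c0=(130,150) if c=='wrist' else (130,130)
    im=cv2.resize(im[r0:r0+200,c0:c0+200] if c=='wrist' else im[r0:r0+120,c0:c0+120],(400,400),interpolation=cv2.INTER_CUBIC)
    f=2 if c=='wrist' else 400/120
    im=cv2.convertScaleAbs(im,alpha=1.7,beta=20)
    for i,(u,v) in enumerate(uv):cv2.circle(im,(int((u-c0)*f),int((v-r0)*f)),3,[(0,0,255),(0,255,0),(255,0,0)][i],-1)
    out.append(im)
cv2.imwrite('pics/z2.png',np.hstack(out))
E
```

```text
wrist [ 0.65633837 -0.082829    0.10765113] [[249.7, 216.8], [249.5, 230.1], [249.2, 244.0]]
scene [ 0.65621976 -0.08284882  0.10725449] [[190.0, 197.1], [188.4, 191.6], [187.0, 186.6]]
```

View pics/z2.png

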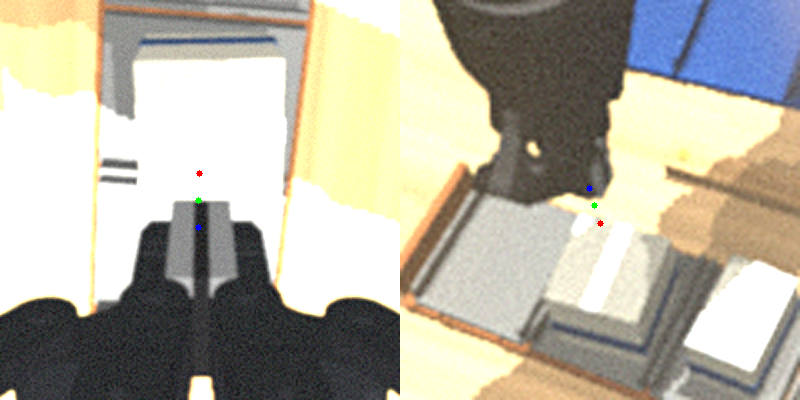

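In free air the shut tip still shows at wrist row 231 (crop y 200), but the reported TCP projects to row 217. So the fingers were never inside the cube, and the real tips sit higher than reported. I'll measure the offset by touching the empty cradle floor (z = 0.010) gently with the shut fingers.

>>> play_rows(
  increments=[0,-25,0,0,0,-0.02,0,-35,0,0,0,-0.02,0,-16,0,0,0,-0.02,0,0,-25,0,0,0,0,0,-25,0,0,0,0,0,-10,0,0,0,0,0,-5,0,0,0],
)

```text
clock: 16.88
eef_pos: [0.655, -0.1566, 0.0364]
orientation: [0.709, -0.705, 0.008, 0.001]
wrist_force: [-0.6, 0.3, 0.2]
width: -0.0002
```

```bash
python3 set.py; python3 go.py .656 -.159 .02 .0;  python3 - <<'E'
from h import *
for i,c in enumerate(('scene','top')):
    im=robot.read_camera(c);k=robot.get_calibration(c);p=robot.observe()['eef_pos'];uv=proj(k,np.array([p,p+[0,0,.035]]))
    c0,r0=(uv[0]-[60,60]).astype(int)
    im=cv2.convertScaleAbs(cv2.resize(im[r0:r0+120,c0:c0+120],(400,400),interpolation=cv2.INTER_CUBIC),alpha=1.7,beta=20)
    for q,col in zip(uv,((0,0,255),(255,0,0))):cv2.circle(im,tuple(int(t) for t in (q-[c0,r0])*400/120),3,col,-1)
    out=im if i==0 else np.hstack([out,im])
cv2.imwrite('pics/z3.png',out)
E
```

```text
t 17.125 pos [ 0.6558 -0.1575  0.038 ] yaw -0.0103 w 0.0 F [0.1 0.4 0.5]
mm [  0.2  -1.5 -18. ] rot [-0.0048 -0.0093  0.0103]
```

View pics/z3.png

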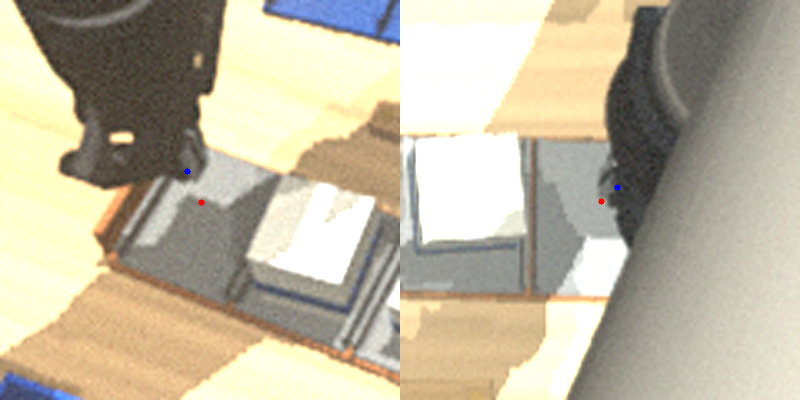

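In the scene crop the shut tip (195,178) sits near the blue mark, 35 mm above the reported TCP. The reported TCP height is therefore about 30 mm too low. I'll confirm by touch.

>>> play_rows(
  increments=[0,0,-8,0,-0.005,0,0,0,-8,0,-0.004,0,0,0,-8,0,0,0,0,0,-6,0,0,0],
)

```text
clock: 17.73
eef_pos: [0.6561, -0.1577, 0.007]
orientation: [0.709, -0.705, 0.003, -0.004]
wrist_force: [-0.2, 0.2, -0.2]
width: 0.0001
```

>>> play_rows(
  increments=[0,0,-3,0,0,0,0,0,-3,0,0,0],
)

```text
clock: 17.98
eef_pos: [0.6557, -0.1576, -0.0002]
orientation: [0.709, -0.705, 0.003, -0.004]
wrist_force: [0.7, 0.6, -0.1]
width: 0.0
```

>>> play_rows(
  increments=[0,0,-3,0,0,0,0,0,-2,0,0,0],
)

```text
clock: 18.23
eef_pos: [0.656, -0.1576, -0.0054]
orientation: [0.709, -0.705, 0.003, -0.004]
wrist_force: [0.2, -0.5, -0.1]
width: -0.0003
```

>>> play_rows(
  increments=[0,0,-2,0,0,0,0,0,-2,0,0,0],
)

```text
clock: 18.48
eef_pos: [0.6562, -0.1577, -0.0094]
orientation: [0.709, -0.705, 0.003, -0.004]
wrist_force: [0.2, -0.6, 0.5]
width: -0.0
```

>>> play_rows(
  increments=[0,0,-3,0,0,0,0,0,-2,0,0,0],
)

```text
clock: 18.73
eef_pos: [0.6562, -0.1577, -0.0146]
orientation: [0.709, -0.705, 0.003, -0.004]
wrist_force: [0.2, 0.4, 0.1]
width: -0.0002
```

>>> play_rows(
  increments=[0,0,-2,0,0,0,0,0,-2,0,0,0],
)

```text
clock: 18.98
eef_pos: [0.6563, -0.1577, -0.0189]
orientation: [0.709, -0.705, 0.003, -0.004]
wrist_force: [0.0, -0.6, -0.4]
width: 0.0002
```

>>> play_rows(
  increments=[0,0,-2,0,0,0,0,0,-1,0,0,0],
)

```text
clock: 19.23
eef_pos: [0.6562, -0.1577, -0.0222]
orientation: [0.709, -0.705, 0.003, -0.004]
wrist_force: [-1.6, 0.3, -0.4]
width: 0.0003
```

```bash
python3 set.py; python3 go.py .656 -.159 .02 .0
```

```text
t 19.475 pos [ 0.6563 -0.1578 -0.0219] yaw -0.0105 w -0.0002 F [ 0.3 -0.2 -0.2]
mm [-0.3 -1.2 41.9] rot [-0.0045  0.002   0.0105]
```

>>> play_rows(
  increments=[0,0,-2,0,0,0,0,0,-1,0,0,0],
)

```text
clock: 19.73
eef_pos: [0.6565, -0.1578, -0.0248]
orientation: [0.709, -0.706, 0.003, -0.005]
wrist_force: [1.4, 0.1, -0.3]
width: -0.0002
```

>>> play_rows(
  increments=[0,0,-2,0,0,0],
)

```text
clock: 19.85
eef_pos: [0.6566, -0.1579, -0.0269]
orientation: [0.709, -0.706, 0.003, -0.005]
wrist_force: [0.5, 0.1, 0.1]
width: -0.0001
```

```bash
python3 go.py .656 -.159 .02 .0;  python3 - <<'E'
from h import *
im=robot.read_camera('wrist');k=robot.get_calibration('wrist');p=robot.observe()['eef_pos']
print(proj(k,np.array([p+[0,0,d] for d in(0,.02,.035)])).round(1).tolist())
a=cv2.resize(im[130:330,130:370],(480,400));b=cv2.resize(robot.read_camera('scene')[150:270,110:210],(320,400))
cv2.imwrite('pics/z4.png',cv2.convertScaleAbs(np.hstack([a,b]),alpha=1.6,beta=15))
E
```

```text
t 19.85 pos [ 0.6566 -0.1579 -0.0269] yaw -0.0104 w -0.0001 F [0.5 0.1 0.1]
mm [-0.6 -1.1 46.9] rot [-0.0044  0.0027  0.0104]
[[249.8, 216.8], [249.8, 231.0], [249.9, 243.8]]
```

View pics/z4.png

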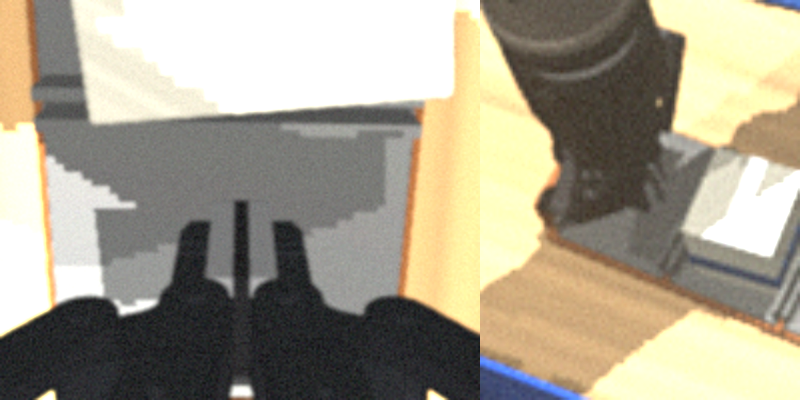

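The fingers are still free, just above the cradle floor (crop px 240,205). I'll continue in small steps until contact.

>>> play_rows(
  increments=[0,0,-2,0,0,0,0,0,-1,0,0,0],
)

```text
clock: 20.2
eef_pos: [0.6565, -0.1578, -0.0293]
orientation: [0.709, -0.705, 0.003, -0.005]
wrist_force: [-2.8, 1.0, 7.7]
width: 0.0002
```

>>> play_rows(
  increments=[0,0,-2,0,0,0],
)

```text
clock: 20.32
eef_pos: [0.6566, -0.1577, -0.0294]
orientation: [0.709, -0.705, 0.003, -0.004]
wrist_force: [-4.7, 2.2, 13.7]
width: 0.0003
```

>>> play_rows(
  increments=[0,0,-2,0,0,0],
)

```text
clock: 20.45
eef_pos: [0.6565, -0.1577, -0.0294]
orientation: [0.709, -0.705, 0.003, -0.004]
wrist_force: [-3.0, 1.4, 11.1]
width: -0.0002
```

>>> play_rows(
  increments=[0,0,-1,0,0,0],
)

```text
clock: 20.58
eef_pos: [0.6565, -0.1578, -0.0293]
orientation: [0.709, -0.705, 0.003, -0.005]
wrist_force: [-0.8, 0.7, 3.1]
width: -0.0002
```

Contact is at a reported z of -0.029 against the true floor at 0.010, so true tip z = reported + 39 mm. The next grasps correct for that.

>>> play_rows(
  increments=[0,0,25,0,0,0,0,0,45,0,0,0,0,0,35,0,0,0.01,0,25,0,0,0,0.02,0,30,0,0,0,0.02,1,15,0,0,0,0.01],
)

```text
clock: 21.32
eef_pos: [0.6562, -0.0891, 0.0773]
orientation: [0.708, -0.705, -0.017, 0.016]
wrist_force: [0.9, 0.3, -0.0]
width: 0.0001
```

>>> play_rows(
  increments=[0,0,0,0,0,0,0,0,0,0,0,0,0,0,0,0,0,0,0,0,0,0,0,0],
  jaw=1,
)

```text
clock: 21.82
eef_pos: [0.6554, -0.092, 0.0761]
orientation: [0.707, -0.706, -0.016, 0.015]
wrist_force: [0.4, 1.1, -0.5]
width: 0.0724
```

```bash
python3 set.py; python3 go.py .658 -.084 -.011 .05; python3 look.py tall_mid .428 .062 .006
```

```text
t 22.075 pos [ 0.6556 -0.0908  0.0762] yaw 0.0455 w 0.0855 F [ 1.   0.  -0.5]
mm [  2.4   6.8 -87.2] rot [-0.0023  0.0005  0.0045]
[ 0.6556 -0.0908  0.0762] tall_mid top [0.4274 0.064  0.1811] 0.64
[ 0.6557 -0.0906  0.0762] tall_mid scene [0.4243 0.0628 0.0778] 0.938
```

>>> play_rows(
  increments=[2,7,0,0,0,0.005,0,0,-20,0,0,0,0,0,-20,0,0,0,0,0,-15,0,0,0,0,0,-8,0,0,0,0,0,-4,0,0,0],
)

```text
clock: 23.02
eef_pos: [0.66, -0.0798, 0.0084]
orientation: [0.708, -0.705, -0.021, 0.018]
wrist_force: [0.4, -0.5, -0.5]
width: 0.0854
```

```bash
python3 set.py; python3 go.py .658 -.084 -.011 .05
```

```text
t 23.275 pos [ 0.6606 -0.0803  0.0095] yaw 0.0546 w 0.0853 F [-0.1 -1.  -0.4]
mm [ -2.6  -3.7 -20.5] rot [-0.0036  0.0059 -0.0046]
```

>>> play_rows(
  increments=[-1,-2,-7,-0.002,0.003,0,-1,-2,-6,-0.002,0.003,0,0,0,-5,0,0,0],
)

```text
clock: 23.65
eef_pos: [0.6594, -0.0852, -0.0082]
orientation: [-0.706, 0.707, 0.02, -0.018]
wrist_force: [0.7, -0.0, 0.8]
width: 0.0851
```

>>> play_rows(
  increments=[0,0,0,0,0,0,0,0,0,0,0,0,0,0,0,0,0,0,0,0,0,0,0,0,0,0,0,0,0,0],
  jaw=0,
)

```text
clock: 24.28
eef_pos: [0.6594, -0.0851, -0.0087]
orientation: [-0.706, 0.707, 0.02, -0.019]
wrist_force: [0.7, -0.2, -0.0]
width: 0.0535
```

```bash
python3 set.py; python3 go.py .4369 -.0126 .06 .087
```

```text
t 24.525 pos [ 0.6594 -0.0851 -0.0088] yaw 0.0543 w 0.0532 F [ 0.3  0.3 -0.8]
mm [-222.5   72.5   68.8] rot [0.0012 0.002  0.0327]
```

>>> play_rows(
  increments=[0,0,20,0,0,0,0,0,40,0,0,0,0,0,25,0,0,0,-25,8,0,0,0,0.005,-45,15,0,0,0,0.01,-45,15,0,0,0,0.008,-45,15,0,0,0,0.008,-35,12,0,0,0,0.005,-18,6,0,0,0,0],
)

```text
clock: 25.65
eef_pos: [0.4395, -0.0136, 0.0852]
orientation: [0.707, -0.706, -0.033, 0.03]
wrist_force: [0.9, 0.7, -2.4]
width: 0.0537
```

```bash
python3 set.py; python3 go.py .4369 -.0139 -.0128 .087
```

```text
t 25.9 pos [ 0.4435 -0.0148  0.0855] yaw 0.0883 w 0.0537 F [ 0.2  0.7 -3.3]
mm [ -6.6   0.9 -98.3] rot [ 0.0011  0.0086 -0.0013]
```

>>> play_rows(
  increments=[-9,1,-15,0,0.008,0,0,0,-25,0,0,0,0,0,-18,0,0,0,0,0,-8,0,0,0,0,0,-4,0,0,0],
)

```text
clock: 26.52
eef_pos: [0.4352, -0.0161, 0.0115]
orientation: [-0.705, 0.708, 0.03, -0.03]
wrist_force: [0.6, -0.1, -3.2]
width: 0.0532
```

```bash
python3 set.py; python3 go.py .4369 -.0139 -.0128 .087
```

```text
t 26.775 pos [ 0.4363 -0.0158  0.0128] yaw 0.0855 w 0.0534 F [-0.2 -0.8 -2.5]
mm [  0.6   1.9 -25.6] rot [0.0034 0.002  0.0015]
```

>>> play_rows(
  increments=[0,1,-6,0.002,0.002,0,0,1,-6,0.001,0,0,0,0,-5,0,0,0,0,0,-3,0,0,0],
)

```text
clock: 27.28
eef_pos: [0.4375, -0.0132, -0.0075]
orientation: [0.707, -0.706, -0.031, 0.03]
wrist_force: [-0.6, -0.1, -2.7]
width: 0.0536
```

```bash
python3 set.py; python3 go.py .4369 -.0139 -.0128 .087
```

```text
t 27.525 pos [ 0.4379 -0.0133 -0.007 ] yaw 0.0861 w 0.0533 F [ 0.4 -0.7 -2.6]
mm [-1.  -0.6 -5.8] rot [-0.0005  0.0035  0.0009]
```

>>> play_rows(
  increments=[-1,0,-3,0,0.003,0,0,0,-2,0,0,0,0,0,-1,0,0,0],
)

```text
clock: 27.9
eef_pos: [0.4373, -0.0132, -0.0129]
orientation: [0.707, -0.706, -0.031, 0.03]
wrist_force: [-2.0, -0.5, 6.3]
width: 0.0536
```

>>> play_rows(
  increments=[0,0,-2,0,0,0],
)

```text
clock: 28.02
eef_pos: [0.4373, -0.0131, -0.013]
orientation: [0.707, -0.706, -0.031, 0.03]
wrist_force: [-11.6, 0.4, 33.2]
width: 0.0536
```

>>> play_rows(
  increments=[0,0,0,0,0,0,0,0,0,0,0,0,0,0,0,0,0,0,0,0,0,0,0,0,0,0,0,0,0,0],
  jaw=1,
)

```text
clock: 28.65
eef_pos: [0.4395, -0.0132, -0.0118]
orientation: [0.707, -0.705, -0.032, 0.029]
wrist_force: [-0.2, 0.4, -0.3]
width: 0.0854
```

>>> play_rows(
  increments=[0,0,20,0,0,0,0,0,40,0,0,0,0,0,30,0,0,0,25,1,0,0,0,-0.02,45,1,0,0,0,-0.02,45,1,0,0,0,-0.02,45,1,0,0,0,-0.02,30,1,0,0,0,-0.02,15,0,0,0,0,-0.01],
)

```text
clock: 29.78
eef_pos: [0.6475, -0.0062, 0.0789]
orientation: [0.709, -0.705, 0.009, -0.009]
wrist_force: [-1.5, -0.5, 0.0]
width: 0.0857
```

```bash
python3 set.py; python3 go.py .6525 -.0075 -.02 -.02; python3 look.py cube_mid .437 -.0126 .006;python3 look.py tall_mid .428 .062 .006
```

```text
t 30.025 pos [ 0.645  -0.0066  0.0795] yaw -0.0257 w 0.0853 F [ 0.4 -0.1 -0.5]
mm [  7.5  -0.9 -99.5] rot [-0.006  -0.001   0.0057]
[ 0.645  -0.0066  0.0795] [ 0.6452 -0.0065  0.0799] cube_mid scene [ 0.4347 -0.0116  0.1202] 0.943
[ 0.6455 -0.0064  0.0801] [ 0.6458 -0.0063  0.0801] tall_mid scene [0.4252 0.0623 0.1298] 0.928
```

>>> play_rows(
  increments=[4,-1,-10,-0.003,0,0.003,0,0,-22,-0.003,0,0.003,0,0,-22,0,0,0,0,0,-15,0,0,0,0,0,-8,0,0,0,0,0,-4,0,0,0],
)

```text
clock: 31.18
eef_pos: [0.651, -0.0074, -0.005]
orientation: [-0.707, 0.707, -0.006, 0.007]
wrist_force: [0.7, -0.5, 0.8]
width: 0.0852
```

```bash
python3 set.py; python3 go.py .6525 -.0075 -.02 -.02
```

```text
t 31.425 pos [ 0.6518 -0.0074 -0.0037] yaw -0.0183 w 0.0853 F [ 0.9  0.7 -0.4]
mm [  0.7  -0.1 -16.3] rot [ 0.0003  0.0039 -0.0017]
```

>>> play_rows(
  increments=[0,0,-6,0,0.003,0,0,0,-5,0,0,0,0,0,-4,0,0,0],
)

```text
clock: 31.8
eef_pos: [0.6529, -0.0075, -0.0181]
orientation: [-0.707, 0.707, -0.005, 0.008]
wrist_force: [0.7, 0.3, 0.4]
width: 0.0851
```

>>> play_rows(
  increments=[0,0,0,0,0,0,0,0,0,0,0,0,0,0,0,0,0,0,0,0,0,0,0,0,0,0,0,0,0,0],
  jaw=0,
)

```text
clock: 32.42
eef_pos: [0.653, -0.0075, -0.0183]
orientation: [-0.707, 0.707, -0.005, 0.008]
wrist_force: [0.4, 0.2, -0.4]
width: 0.0597
```

```bash
python3 set.py; python3 go.py .4435 -.0874 .07 .087
```

```text
t 32.675 pos [ 0.653  -0.0076 -0.0183] yaw -0.0182 w 0.0596 F [-0.6  0.5 -0.7]
mm [-209.5  -79.8   88.3] rot [1.000e-04 3.600e-03 1.052e-01]
```

>>> play_rows(
  increments=[0,0,20,0,0,0,0,0,40,0,0,0,0,0,25,0,0,0,-25,-10,0,0,0,0.015,-45,-17,0,0,0,0.025,-45,-17,0,0,0,0.025,-45,-17,0,0,0,0.02,-32,-12,0,0,0,0.015,-15,-6,0,0,0,0],
)

```text
clock: 33.8
eef_pos: [0.4422, -0.0886, 0.0778]
orientation: [0.707, -0.706, -0.035, 0.026]
wrist_force: [0.8, -0.3, -1.3]
width: 0.0595
```

```bash
python3 set.py; python3 go.py .4435 -.0874 -.0223 .087
```

```text
t 34.05 pos [ 0.4458 -0.0871  0.0774] yaw 0.089 w 0.0596 F [-0.2  0.4 -2.7]
mm [ -2.3  -0.3 -99.7] rot [-0.0007  0.0146 -0.002 ]
```

>>> play_rows(
  increments=[-5,0,-15,0,0.014,0,0,0,-25,0,0,0,0,0,-18,0,0,0,0,0,-8,0,0,0,0,0,-4,0,0,0],
)

```text
clock: 34.67
eef_pos: [0.4438, -0.085, 0.0021]
orientation: [-0.706, 0.707, 0.033, -0.035]
wrist_force: [-0.6, -0.2, -1.8]
width: 0.0598
```

```bash
python3 set.py; python3 go.py .4435 -.0874 -.0223 .087
```

```text
t 34.925 pos [ 0.4447 -0.0853  0.0036] yaw 0.0951 w 0.0599 F [ 0.   0.3 -1.8]
mm [ -1.2  -2.1 -25.9] rot [ 0.0017  0.0006 -0.0081]
```

>>> play_rows(
  increments=[-1,-1,-6,0.001,0,-0.004,-1,-1,-6,0,0,-0.003,0,0,-5,0,0,0,0,0,-3,0,0,0],
)

```text
clock: 35.42
eef_pos: [0.4436, -0.0875, -0.0166]
orientation: [-0.706, 0.707, 0.032, -0.03]
wrist_force: [0.2, 0.3, -1.5]
width: 0.0599
```

```bash
python3 set.py; python3 go.py .4435 -.0874 -.0223 .087
```

```text
t 35.675 pos [ 0.444  -0.0876 -0.0161] yaw 0.0876 w 0.0595 F [ 0.2 -0.5 -2. ]
mm [-0.5  0.2 -6.2] rot [ 0.0005  0.0042 -0.0006]
```

>>> play_rows(
  increments=[-1,0,-3,0,0.004,0,0,0,-2,0,0,0,0,0,-1,0,0,0],
)

```text
clock: 36.05
eef_pos: [0.4434, -0.0875, -0.0222]
orientation: [-0.706, 0.707, 0.031, -0.031]
wrist_force: [-0.8, 0.2, -1.8]
width: 0.0595
```

>>> play_rows(
  increments=[0,0,-1,0,0,0],
)

```text
clock: 36.17
eef_pos: [0.4434, -0.0875, -0.0225]
orientation: [0.707, -0.706, -0.031, 0.031]
wrist_force: [-4.8, 1.0, 14.4]
width: 0.0596
```

>>> play_rows(
  increments=[0,0,0,0,0,0,0,0,0,0,0,0,0,0,0,0,0,0,0,0,0,0,0,0,0,0,0,0,0,0],
  jaw=1,
)

```text
clock: 36.8
eef_pos: [0.4446, -0.0878, -0.0219]
orientation: [-0.706, 0.706, 0.032, -0.03]
wrist_force: [1.0, 0.2, 0.1]
width: 0.0853
```

>>> play_rows(
  increments=[0,0,20,0,0,0,0,0,40,0,0,0,0,0,38,0,0,0,20,14,0,0,0,-0.02,42,30,0,0,0,-0.02,42,30,0,0,0,-0.02,42,30,0,0,0,-0.015,37,26,0,0,0,-0.01,20,15,0,0,0,0],
)

```text
clock: 37.92
eef_pos: [0.6505, 0.0608, 0.0789]
orientation: [0.708, -0.706, 0.001, -0.003]
wrist_force: [-0.3, -0.8, 0.1]
width: 0.0853
```

```bash
python3 set.py; python3 go.py .6545 .0648 -.01 0; python3 look.py brick_mid .4435 -.0874 .006
```

```text
t 38.175 pos [0.648  0.0566 0.0794] yaw -0.0097 w 0.0853 F [-0.7 -1.4 -0. ]
mm [  6.5   8.2 -89.4] rot [-0.0001  0.0005  0.0097]
[0.648  0.0566 0.0794] [0.6481 0.0563 0.0799] brick_mid scene [ 0.4454 -0.0954  0.4156] 0.772
```

>>> play_rows(
  increments=[3,8,-10,0,0,0.005,0,0,-22,0,0,0.005,0,0,-18,0,0,0,0,0,-10,0,0,0,0,0,-6,0,0,0,0,0,-3,0,0,0],
)

```text
clock: 39.12
eef_pos: [0.6512, 0.0664, 0.008]
orientation: [0.708, -0.706, -0.001, -0.001]
wrist_force: [0.5, 0.3, 0.9]
width: 0.0855
```

```bash
python3 set.py; python3 go.py .6545 .0648 -.01 0
```

```text
t 39.375 pos [0.6517 0.0663 0.009 ] yaw -0.0002 w 0.0851 F [ 0.  -0.8 -0.5]
mm [  2.8  -1.5 -19. ] rot [-0.0035  0.0041  0.0002]
```

>>> play_rows(
  increments=[1,-1,-7,-0.003,0.003,0,1,0,-6,0,0,0,0,0,-5,0,0,0],
)

```text
clock: 39.75
eef_pos: [0.6549, 0.0652, -0.0089]
orientation: [0.707, -0.707, -0.001, -0.001]
wrist_force: [-0.5, -0.7, 0.3]
width: 0.0854
```

>>> play_rows(
  increments=[0,0,0,0,0,0,0,0,0,0,0,0,0,0,0,0,0,0,0,0,0,0,0,0,0,0,0,0,0,0],
  jaw=0,
)

```text
clock: 40.38
eef_pos: [0.655, 0.0651, -0.0094]
orientation: [0.707, -0.707, -0.001, -0.001]
wrist_force: [1.1, -0.5, -0.8]
width: 0.0469
```

```bash
python3 set.py; python3 go.py .45 -.162 .08 .087
```

```text
t 40.625 pos [ 0.6551  0.0651 -0.0094] yaw -0.0002 w 0.0474 F [0.3 0.3 0.1]
mm [-205.1 -227.1   89.4] rot [-0.0005  0.0034  0.0872]
```

>>> play_rows(
  increments=[0,0,20,0,0,0,0,0,40,0,0,0,0,0,30,0,0,0,-20,-22,0,0,0,0.01,-38,-42,0,0,0,0.02,-38,-42,0,0,0,0.02,-38,-42,0,0,0,0.02,-35,-38,0,0,0,0.015,-22,-25,0,0,0,0,-10,-11,0,0,0,0],
)

```text
clock: 41.88
eef_pos: [0.4448, -0.1606, 0.091]
orientation: [0.708, -0.705, -0.034, 0.029]
wrist_force: [0.5, -0.0, -3.0]
width: 0.0471
```

```bash
python3 set.py; python3 go.py .45 -.162 -.0134 .087
```

```text
t 42.125 pos [ 0.448  -0.1569  0.0902] yaw 0.0964 w 0.0474 F [ 1.2  0.5 -2.7]
mm [   2.    -5.1 -103.6] rot [-0.0044  0.0061 -0.0094]
```

>>> play_rows(
  increments=[0,-6,-15,-0.004,0.006,-0.009,0,0,-25,0,0,0,0,0,-20,0,0,0,0,0,-8,0,0,0,0,0,-4,0,0,0],
)

```text
clock: 42.75
eef_pos: [0.4518, -0.1587, 0.0125]
orientation: [-0.706, 0.706, 0.034, -0.035]
wrist_force: [0.0, 0.3, -3.1]
width: 0.0476
```

```bash
python3 set.py; python3 go.py .45 -.162 -.0134 .087
```

```text
t 43.0 pos [ 0.4525 -0.1594  0.014 ] yaw 0.0969 w 0.0474 F [ 0.  -0.9 -2. ]
mm [ -2.5  -2.6 -27.4] rot [ 0.0009  0.0006 -0.0099]
```

>>> play_rows(
  increments=[-1,-1,-7,0,0,-0.005,-1,-1,-6,0,0,-0.004,-1,0,-5,0,0,0,0,0,-3,0,0,0],
)

```text
clock: 43.5
eef_pos: [0.4502, -0.1619, -0.0072]
orientation: [-0.706, 0.707, 0.032, -0.03]
wrist_force: [-0.0, -0.1, -2.4]
width: 0.0474
```

```bash
python3 set.py; python3 go.py .45 -.162 -.0134 .087
```

```text
t 43.75 pos [ 0.4508 -0.1621 -0.0066] yaw 0.0873 w 0.0471 F [-0.3  0.3 -2.6]
mm [-0.8  0.1 -6.8] rot [ 0.0015  0.0043 -0.0003]
```

>>> play_rows(
  increments=[-1,0,-3,0,0.004,0,0,0,-2,0,0,0,0,0,-1,0,0,0],
)

```text
clock: 44.12
eef_pos: [0.4503, -0.1621, -0.0127]
orientation: [-0.706, 0.707, 0.031, -0.031]
wrist_force: [-0.3, -0.7, -3.3]
width: 0.0472
```

>>> play_rows(
  increments=[0,0,-1,0,0,0],
)

```text
clock: 44.25
eef_pos: [0.4503, -0.1622, -0.0136]
orientation: [-0.706, 0.707, 0.031, -0.031]
wrist_force: [-1.7, 0.3, 5.6]
width: 0.0477
```

Contact. I'll release it, lift and back off to the left so the top camera sees the whole rack.

>>> play_rows(
  increments=[0,0,0,0,0,0,0,0,0,0,0,0,0,0,0,0,0,0,0,0,0,0,0,0,0,0,0,0,0,0],
  jaw=1,
)

```text
clock: 44.88
eef_pos: [0.4522, -0.163, -0.0123]
orientation: [-0.705, 0.707, 0.033, -0.029]
wrist_force: [0.6, -0.6, 0.4]
width: 0.0853
```

>>> play_rows(
  increments=[0,0,20,0,0,0,0,0,45,0,0,0,0,0,55,0,0,0,0,20,50,0,0,0,-10,50,20,0,0,0.08,-15,55,0,0,0,0.12,-15,55,0,0,0,0.12,-15,55,0,0,0,0.12,-15,55,0,0,0,0.12,-15,55,0,0,0,0.12],
)

```text
clock: 46.12
eef_pos: [0.364, 0.187, 0.1856]
orientation: [-0.655, 0.655, 0.272, -0.262]
wrist_force: [0.9, 0.6, 0.3]
width: 0.0853
```

>>> play_rows(
  increments=[-15,55,0,0,0,0.12,-15,55,0,0,0,0.12,-15,55,0,0,0,0.12,-10,30,0,0,0,0],
)

```text
clock: 46.62
eef_pos: [0.3052, 0.3897, 0.1859]
orientation: [0.595, -0.592, -0.39, 0.379]
wrist_force: [0.4, -0.3, -0.2]
width: 0.0857
```

```bash
python3 set.py; for n in "tall_mid .428 .062" "cube_mid .4369 -.0126" "brick_mid .4435 -.0874" "drum_mid .45 -.162"; do python3 look.py $n .006; done; python3 look.py load_rack .44 -.05 0; python3 - <<'E'
from h import *
for n in('rule','tape','bearing'):print(n,[np.round(d['xyz'],3).tolist() for c in('top','scene') for d in robot.spot_in(c,n)[:1]])
a=robot.read_camera('top')[110:310,170:450];b=robot.read_camera('scene')[80:300,110:360]
cv2.imwrite('pics/f1.png',np.vstack([cv2.resize(a,(420,300),interpolation=3),cv2.resize(b,(341,300),interpolation=3)][0:1]) if 0 else np.hstack([cv2.resize(a,(420,300),interpolation=3),cv2.resize(b,(341,300),interpolation=3)]))
E
```

```text
[0.3077 0.3855 0.1859] tall_mid top [0.4269 0.0624 0.052 ] 0.952
[0.3082 0.3852 0.1862] tall_mid scene [0.4252 0.0625 0.1377] 0.91
[0.308  0.3855 0.1864] cube_mid top [ 0.4364 -0.0116  0.0968] 0.921
[0.3077 0.3859 0.1863] cube_mid scene [ 0.4346 -0.0119  0.1104] 0.945
[0.3075 0.3863 0.1863] brick_mid top [ 0.4428 -0.088   0.059 ] 0.899
[0.3073 0.3865 0.1862] brick_mid scene [ 0.4396 -0.089   0.041 ] 0.934
[0.3072 0.3866 0.1862] drum_mid top [ 0.4497 -0.1615  0.0415] 0.943
[0.3071 0.3867 0.1862] drum_mid scene [ 0.4481 -0.163   0.0416] 0.955
[0.3071 0.3867 0.1861] load_rack top [ 0.4407 -0.0487  0.0863] 0.545
[0.3071 0.3867 0.1861] load_rack scene [ 0.4402 -0.0517  0.0825] 0.512
rule [[0.548, -0.028, 0.011], [0.557, -0.02, 0.017]]
tape [[0.658, 0.166, 0.049], [0.655, 0.162, 0.044]]
bearing [[0.456, -0.264, 0.018], [0.464, -0.261, 0.02]]Traceback (most recent call last):
  File "<stdin>", line 3, in <module>
ValueError: 200 camera calls are used up
```

All four stand in their bays. The tall carton is about 4 mm off along the bay's open axis; the others are within about 2-4 mm. The bystanders match their starting positions within detector error, so I'm handing in.

```bash
python3 -c "
from rig import robot
print(robot.observe()['clock'],robot.hand_in())"
```

```text
the job is handed in; nothing more can be done
48.175 None
```

All four parts are in the blue rack in reverse order. From the robot's left they stand tall carton, cube, brick, tub. All are released and the gripper is about 0.3 m clear. I handed in at 48.2 s of the 99 s.

**Gripper height:** The arm's reported tool height was about 39 mm too low. I found this when the first cube grasp closed on nothing, just above the carton, and confirmed it by touching the empty cradle floor gently. The tall carton had already been moved by then, held only near its top, and it still landed upright. The other three were gripped with the correction.

**Last checks:** Silhouette fits in the top and scene cameras agree with each part standing upright in its bay.

| Part | Offset from bay centre |
|---|---|
| Tall carton | 4–5 mm along the open direction |
| Cube | about 1–2 mm |
| Brick | about 1 mm (top view), up to 4 mm (scene view) |
| Tub | about 1–2 mm |

- **Bystanders:** The rule, tape roll and bearing read within detector error of where they started. The largest difference was 6 mm, on the rule.
- **Failed or disagreeing checks:**
  - A first fit on the brick, taken while the arm partly blocked the view, was poor (0.77). The later unobstructed fits were good.
  - The blue rack's outline fits were also low at the end (about 0.5), because the parts now cover it, but they gave nearly the same rack position.
- **No final picture:** The 200 camera calls ran out just before it, so I did not look at the finished rack by eye. The result rests on the fits.

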